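# Find the hidden catch of the medicine box

## Robot

A 7-joint arm with a two-finger parallel gripper is mounted at the origin on the work surface. World frame = base frame: x ahead of the robot, y to its left, z up, the work surface at z = 0. Lengths are in m, angles in rad, forces in N, time in s.
With the tool pointing down it reaches from about 0.4 to 0.75 m from the base axis. Payload 19.5 kg.
Tool frame: the origin (TCP) lies midway between the tips of the shut fingers; the grasp point (between the pads) lies 19 mm behind it; z points along the fingers, y is the line along which they close (so a half turn about z gives the same grasp; the last joint's range is limited). The gripper opens to 85 mm and grips with 20 to 120 N. Pads are 22 mm wide; open, the fingers measure 114 mm over their backs; the gripper's body (76 mm by 85 mm) begins 54 mm behind the grasp point. The pads swing forward as they close: fully open they stand 13 mm farther back than shut.
Start: joints at [1.238, 0.707, -0.028, 1.485, 0.022, 0.951, -0.075], TCP at [0.165, -0.551, 0.231] pointing down, gripper open.
Joint ranges: [-2.71, 2.71], [-0.32, 2.16], [-1.57, 1.52], [0, 2.45], [-1.46, 4.6], [0, 2.02], [-2.83, 2.83]. Speed limits (rad/s): [1.89, 1.89, 2.57, 2.57, 3.01, 3.01, 3.01].

## Interface

Orientations are given as a unit quaternion [w, x, y, z].
In Python, from station import r gives the robot as it stands.
- The arm moves only by the shell command python3 nudge.py 'ROWS' [FORCE]. ROWS is a JSON list of rows, 1 to 10 of them, each an object with the fields jaw (the finger opening in m), d (a list: dx, dy, dz in parts of the range, where 1.0 means 0.6 m), rot (a list: a rotation vector rx, ry, rz in normalised numbers (1 is 2 rad)); a field left out counts as zero (the opening has to be given); each row is the pose to reach, as a shift and turn from the pose commanded when the command began, along the tool's axes at that moment; what a row does not reach only later rows make up. A row lasts 1/10 s, in which the tool goes at most 0.05 m and 0.15 rad, less where a joint would pass 70% of its speed; a pose out of reach is approached as far as the arm can. The fingers move at their own pace and stop on an object; FORCE is the grip in N (left out, the last holds). Time passes only in rows, so rows that do not move let the fingers close. It prints the time, the measured TCP pose, the force, the opening and the grip force at its end. Input that does not fit is refused with a message, and nothing moves.
- r.read_state(): the state, without advancing time (a new reading comes with each control period).
- r.get_image(name): name is "scene" or "top" or "wrist"; returns the picture (480x640x3 uint8, blue, green, red); there is no depth.
- r.camera_params(name): a dict with "fx", "fy", "cx", "cy" (pixels), "rvec" (rotation vector, rad) and "tvec" (3), from world to camera coordinates, as OpenCV has them; the wrist camera has in their place "tool_from_camera" (4x4, takes a point from camera to tool coordinates, whose origin is the TCP and whose axes are the flange's). Camera axes: x right, y down, z forward; pixel columns grow to the right and rows downward; lengths in m; the calibration is good to about 2 mm. A picture is of the moment at which its call begins: read the wrist's pose just before it. camera_params takes no time and is no camera call.
- r.finish_job(): hands the job in; it is judged then, once.
The state is a dict: "time": time; "qpos": joint angles; "joint_velocities": joint speeds; "tau": joint torques, N m; "tool_pos": TCP position; "ee_rot": TCP orientation; "force": force on the tool from outside, world axes, zero at the start; "ft_torque": the same for the moment, N m; "finger_gap": finger opening in m; "grasp_force": force on a finger pad.
Only numpy, scipy, OpenCV 4.12 (cv2) and the standard library are available. Lean on these libraries where they do the work, as an engineer would, in place of code of your own. Each camera call takes 0.05 s, during which the arm holds its last target. There are 200 camera calls.

## Task

Open the white medicine box: one of the five bamboo tiles let into its front rail is a concealed, child-safe catch. With a fingertip feel gently along the tiles for the one that gives, press it in until the lid springs up, then let go and take your hand away, leaving the lid standing open and the catch sprung back out. Only touch and press: pick nothing up, and leave the things standing around where they are.

Things in the scene. Friction and masses are not known exactly. Their poses are not given: they have to be found in the camera images.
- medicine_box: White medicine box, green cross on the lid, fixed to the drawer top: 270 mm deep (its x), 300 wide (y), 95 high. Origin: centre of its underside; +x points to its back (away from the robot at yaw 0), z up. Its flat top, all 95 mm up, is from front to back: a 65 mm deep front rail (x -135 to -70 mm), the lid (x -69 to 85), a fixed rear deck (x 85 to 135).
- inlay (a point): Centre of the bamboo inlay in the box's front rail, on its surface (box x -102.5, y 0, z 95 mm); axes as the box's. The inlay, 46 mm wide (x), 230 long (y), flush with the rail, is a row of five square tiles centred at y -92, -46, 0, 46, 92 mm from here. Four are rigid; one, in a different place each time, is the catch: the gap round it is 0.75 mm wider, and it gives when touched.
- catch (a joint): Travel straight down of the catch, one of the inlay's tiles (43.5 mm square, level with the others at 0): 0 out, 0.006 m fully in. Its spring resists with about 0.9 N at the start and 4.5 N fully in, and returns it. Pressed in by about 4.1 mm or more it frees the lid.
- lid (a joint): Angle of the box's lid (154 mm deep, 280 wide, 10 thick), hinged along its far edge: 0 shut, level with the rail; 0.30 rad open at its stop, front edge 45 mm up. Latched until the catch is pressed in; then its hinge spring raises it to the stop in about a second and holds it there.
- rack: Slotted bamboo rack, 300 mm (its x) x 135 mm x 48 mm high, fixed, left of the box. Origin: centre of its underside. Four small things stand on it.
- inhaler: Blue plastic inhaler on the rack, about 28 x 66 x 78 mm, upright, loose. Origin: under its body, on the rack's top.
- tin: Round silver aluminium tin on the rack, 60 mm across, 35 mm high, loose. Origin: centre of its underside.
- jar: Round frosted glass jar with a white lid on the rack, 51 mm across, 58 mm high, loose. Origin: centre of its underside.
- nail_brush: Green plastic nail brush on the rack, bristles down, 36 x 85 x 43 mm, loose. Origin: centre of its underside.
- pill_bottle: Amber pill bottle with a white cap, 39 mm across, 62 mm high, loose, standing on the box's rear deck. Origin: centre of its underside.
- tumbler: White ceramic tumbler, 72 mm across, 95 mm high, loose, on the drawer top beside the right (-y) end of the box. Origin: centre of its underside.
- soap_pump: Blue ceramic soap pump, 64 mm across, 147 mm high, loose, on the drawer top to the right. Origin: centre of its underside.

How it is judged:
By the outcome, as a careful person would: the job done as asked, in the order asked, and still so for the second after the job is handed in, with the robot touching nothing.
It also fails if it takes over 45 s, if anything falls off the work surface, if the arm or the gripper's body presses on something with over 40 N, if the wrist force passes 120 N, or if a joint passes its speed limit or range.

## Working session

There is one attempt and no reset: what is moved stays moved. The work goes in short steps, Python scripts to look and compute and a shell command to move; the robot and the scene stay as the last step left them, time stands still between calls to the robot, and variables do not carry over. Pictures are saved under pics/ and viewed, at most 10 in all, crops included, and the job is handed in when it is done.

```bash
ls; mkdir -p pics; python3 - <<'E'
from station import r
import cv2
s=r.read_state();print(s['time'],s['tool_pos'],s['ee_rot'],s['force'],s['finger_gap'])
for n in('scene','top'):
    cv2.imwrite(f'pics/{n}0.png',r.get_image(n)); print(r.camera_params(n))
print(r.camera_params('wrist'))
E
```

```text
nudge.py
pics
station.py
0.0 [ 0.16477103 -0.55060339  0.23082938] [-5.54783814e-04  9.89446796e-01  1.44895541e-01 -1.06781824e-04] [-0.85093171  0.66385793 -0.06021834] 0.0857768156768974
{'fx': 514.4110392374557, 'fy': 514.4110392374557, 'cx': 315.3769794892603, 'cy': 233.11124794770856, 'rvec': array([ 1.08312608,  2.59605753, -0.76710308]), 'tvec': array([ 0.42743767, -0.29266876,  1.46154069])}
{'fx': 463.1821311481237, 'fy': 463.1821311481237, 'cx': 316.4399273951792, 'cy': 239.60264394643386, 'rvec': array([ 2.16725112, -2.20744895,  0.10290604]), 'tvec': array([-0.03350549,  0.58616917,  1.26398207])}
{'fx': 391.1787565016737, 'fy': 391.1787565016737, 'cx': 319.38524929747655, 'cy': 240.7485864832805, 'tool_from_camera': array([[ 6.79620822e-04, -9.56201352e-01, -2.92708921e-01,
         7.45943897e-02],
       [ 9.99999506e-01,  4.37363706e-04,  8.93080808e-04,
         1.40378623e-05],
       [-7.25944818e-04, -2.92709383e-01,  9.56201177e-01,
        -1.42967878e-01],
       [ 0.00000000e+00,  0.00000000e+00,  0.00000000e+00,
         1.00000000e+00]])}
```

View pics/top0.png

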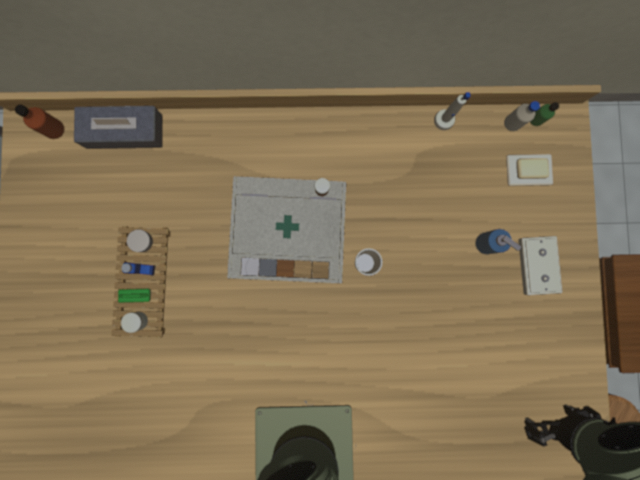

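View pics/scene0.png

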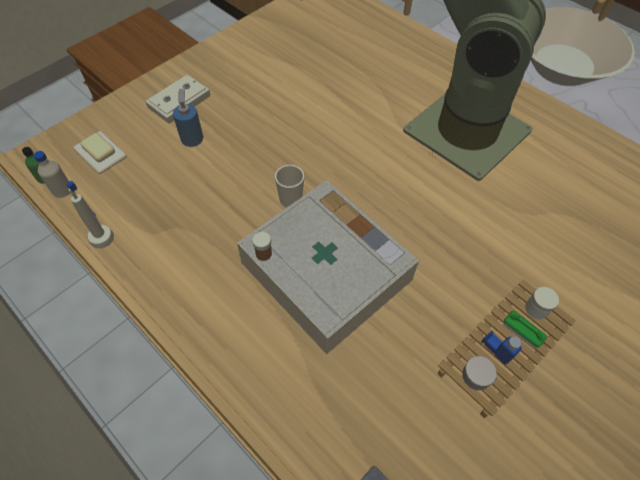

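Top view: box centred near (288,230), five tiles in a row from (250,267) to (320,270), tumbler at (369,262), pill bottle at (322,187). Scene view: cross at (324,253), dark brown tile at about (360,226). I'll triangulate by colour.

```bash
cat > h.py <<'E'
import cv2,numpy as np
from station import r
from scipy.spatial.transform import Rotation as R
def cam(n):
    p=r.camera_params(n);K=np.array([[p['fx'],0,p['cx']],[0,p['fy'],p['cy']],[0,0,1]])
    if n=='wrist':
        s=r.read_state();q=s['ee_rot'];T=np.eye(4);T[:3,:3]=R.from_quat([q[1],q[2],q[3],q[0]]).as_matrix();T[:3,3]=s['tool_pos']
        M=np.linalg.inv(T@p['tool_from_camera']);return K,M[:3]
    return K,np.c_[cv2.Rodrigues(p['rvec'])[0],p['tvec']]
def tri(a,b,ua,ub):
    X=cv2.triangulatePoints(a[0]@a[1],b[0]@b[1],np.float64(ua).reshape(2,1),np.float64(ub).reshape(2,1));return (X[:3]/X[3]).ravel()
def plane(c,uv,z):
    d=c[1][:,:3].T@np.linalg.inv(c[0])@np.array([*uv,1.]);o=-c[1][:,:3].T@c[1][:,3];return o+d*(z-o[2])/d[2]
def blobs(im,m,amin=20):
    n,l,s,c=cv2.connectedComponentsWithStats(m.astype(np.uint8));return [(c[i].round(1),s[i]) for i in range(1,n) if s[i,4]>amin]
E
python3 - <<'E'
from h import *
t=cv2.imread('pics/top0.png');s=cv2.imread('pics/scene0.png')
def mask(im,box,f):
    m=np.zeros(im.shape[:2],bool);x0,y0,x1,y1=box;h=cv2.cvtColor(im,cv2.COLOR_BGR2HSV).astype(int);m[y0:y1,x0:x1]=f(h)[y0:y1,x0:x1];return m
g=lambda h:(h[...,0]>50)&(h[...,0]<95)&(h[...,1]>70)
br=lambda h:(h[...,0]<20)&(h[...,1]>120)&(h[...,2]<130)
for n,im,b1,b2 in(('top',t,(270,210,310,245),(235,255,335,284)),('scene',s,(305,235,345,270),(320,190,405,265))):
    print(n,'cross',blobs(im,mask(im,b1,g)),'brown',blobs(im,mask(im,b2,br)))
cv2.imwrite('pics/c.png',np.vstack([cv2.resize(t[250:290,225:355],None,fx=6,fy=6,interpolation=2),cv2.resize(s[185:270,315:425],(780,360),interpolation=2)[:, :780]]))
E
```

```text
top cross [(array([287.1, 226.1]), array([277, 216,  21,  22, 218], dtype=int32))] brown [(array([284.9, 268.1]), array([277, 261,  17,  16, 244], dtype=int32))]
scene cross [(array([324.3, 252.7]), array([312, 242,  25,  22, 329], dtype=int32))] brown [(array([359.9, 225.3]), array([347, 215,  27,  22, 299], dtype=int32))]
```

View pics/c.png

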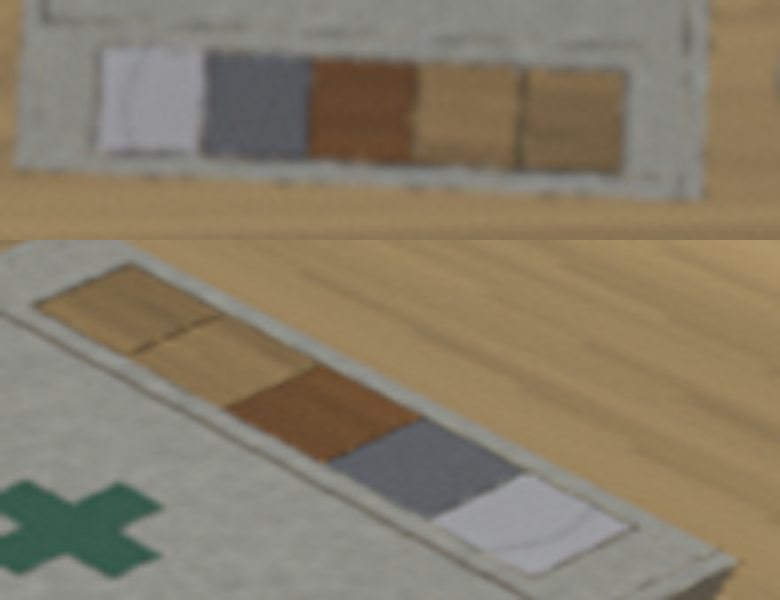

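Crop: five tiles, white, grey, brown (centre), tan, wood, left to right; visible dark gap between tan and wood at crop (522,118).

```bash
python3 - <<'E'
from h import *
a,b=cam('top'),cam('scene')
C=tri(a,b,(287.1,226.1),(324.3,252.7));B=tri(a,b,(284.9,268.1),(359.9,225.3));print('cross',C,'inlay',B)
# tile row ends: outer edge mids in top crop
L=plane(a,(225+101/6,250+100/6),B[2]);Rr=plane(a,(225+625/6,250+120/6),B[2]);print(L,Rr,np.linalg.norm(L-Rr),(L+Rr)/2)
yaw=np.arctan2(*(L-Rr)[[0,1]]*[-1,1]);print('yaw',yaw)
s=r.read_state();q=s['ee_rot'];M=R.from_quat([q[1],q[2],q[3],q[0]]).as_matrix();print(M.round(3))
T=B.copy();T[2]=0.25
print('tool shift to 0.25 above inlay',M.T@(T-s['tool_pos']))
E
```

```text
cross [0.61663404 0.03377368 0.09296586] inlay [0.50667365 0.04069647 0.09198483]
[0.51251582 0.1531111  0.09198483] [ 0.49954605 -0.07506846  0.09198483] 0.2285478656294904 [0.50603094 0.03902132 0.09198483]
yaw -0.05677911259606244
[[ 0.958  0.287 -0.   ]
 [ 0.287 -0.958  0.001]
 [-0.    -0.001 -1.   ]]
tool shift to 0.25 above inlay [ 0.49706232 -0.46852304 -0.01868827]
```

Careful with the scale: shifts go in shares of 0.6 m and turns go in shares of 2 rad. That gives: 0.33 m / 0.6 = 0.55, -0.31 m / 0.6 = -0.5167, 0.23 rad / 2 = 0.115.

```bash
python3 nudge.py '[{"jaw": 0, "d": [0.055, -0.0517, 0], "rot": [0, 0, 0.012]}, {"jaw": 0, "d": [0.11, -0.1033, 0], "rot": [0, 0, 0.024]}, {"jaw": 0, "d": [0.1667, -0.155, 0], "rot": [0, 0, 0.035]}, {"jaw": 0, "d": [0.2217, -0.2067, 0], "rot": [0, 0, 0.047]}, {"jaw": 0, "d": [0.2767, -0.2583, 0], "rot": [0, 0, 0.06]}, {"jaw": 0, "d": [0.3333, -0.3117, 0], "rot": [0, 0, 0.07]}, {"jaw": 0, "d": [0.3883, -0.3633, 0], "rot": [0, 0, 0.08]}, {"jaw": 0, "d": [0.4433, -0.415, 0], "rot": [0, 0, 0.095]}, {"jaw": 0, "d": [0.5, -0.4667, 0], "rot": [0, 0, 0.105]}, {"jaw": 0, "d": [0.55, -0.5167, 0], "rot": [0, 0, 0.115]}]' 20
```

```text
time: 1.1
tool_pos: [0.3929, -0.1573, 0.2312]
ee_rot: [-0.0, 1.0, 0.03, -0.0]
force: [1.0, 0.5, -0.2]
finger_gap: 0.0001
grasp_force: 0.0
```

```bash
python3 - <<'E'
from h import *
s=r.read_state();q=s['ee_rot'];M=R.from_quat([q[1],q[2],q[3],q[0]]).as_matrix()
print(s['tool_pos'],s['force'],s['finger_gap'],M.round(3)[:,0],M.T@(np.array([.5065,.04,.2])-s['tool_pos']),'yaw to turn',np.arctan2(M[1,0],M[0,0])+.058)
E
```

```text
[ 0.39292648 -0.15725378  0.23124961] [ 0.96761853  0.48574218 -0.19106007] 8.124462073770833e-05 [ 0.998  0.06  -0.   ] [ 0.12527507 -0.19002976  0.0312951 ] yaw to turn 0.11840864884896632
```

To row units: -0.19 m / 0.6 = -0.3167, -0.16 m / 0.6 = -0.2667, 0.118 rad / 2 = 0.059.

```bash
python3 nudge.py '[{"jaw": 0, "d": [0.0333, -0.0533, 0], "rot": [0, 0, 0.01]}, {"jaw": 0, "d": [0.07, -0.1067, 0], "rot": [0, 0, 0.02]}, {"jaw": 0, "d": [0.105, -0.16, 0.0083], "rot": [0, 0, 0.03]}, {"jaw": 0, "d": [0.14, -0.2133, 0.02], "rot": [0, 0, 0.04]}, {"jaw": 0, "d": [0.175, -0.2667, 0.0333], "rot": [0, 0, 0.05]}, {"jaw": 0, "d": [0.2083, -0.3167, 0.0517], "rot": [0, 0, 0.059]}, {"jaw": 0, "d": [0.2083, -0.3167, 0.0517], "rot": [0, 0, 0.059]}, {"jaw": 0, "d": [0.2083, -0.3167, 0.0517], "rot": [0, 0, 0.059]}]'
python3 - <<'E'
from h import *
s=r.read_state();print(s['tool_pos'],s['ee_rot'],s['force'])
c=cam('wrist');im=r.get_image('wrist');cv2.imwrite('pics/w1.png',im);np.savez('w1',K=c[0],M=c[1])
E
```

```text
time: 1.9
tool_pos: [0.5051, 0.0382, 0.1999]
ee_rot: [0.0, 1.0, -0.028, -0.001]
force: [-0.3, -0.6, 0.5]
finger_gap: 0.0003
grasp_force: 0.0
[0.50512765 0.03824031 0.19986209] [ 1.88857589e-04  9.99606745e-01 -2.80365762e-02 -5.19588541e-04] [-0.29243839 -0.61019458  0.49587221]
```

View pics/w1.png

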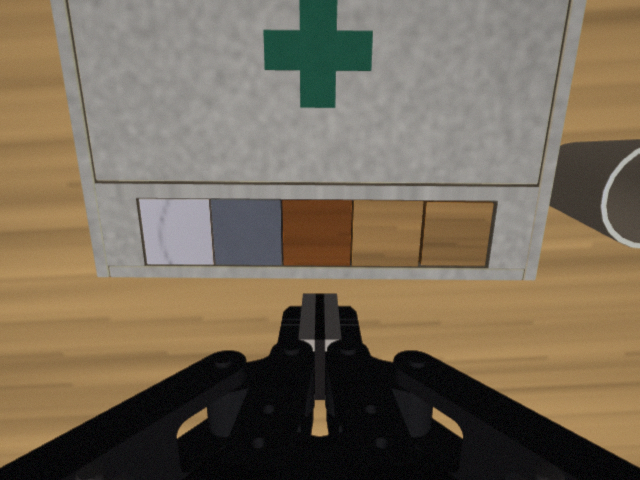

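Wrist view: tile row from u≈140 to 494 at v≈232; the lines around the rightmost tile (u≈422 and 491) look thickest. Fingers shut, tip around (320,296). Quantify gaps and recheck the position.

```bash
python3 - <<'E'
from h import *
im=cv2.imread('pics/w1.png');d=np.load('w1.npz');c=(d['K'],d['M'])
g=im.max(2).astype(float)
for z in(.092,.095):
    for uv in((317,232),(318,51)): print(z,uv,plane(c,uv,z).round(4))
    print(plane(c,(140.5,232),z),plane(c,(493,232),z))
p=np.median(g[212:255],0)
for u in(140,212,282,352,422,492):
    print(u, np.median(np.sort(g[212:255,u-7:u+8],1)[:,:3].mean(1)).round(1), p[u-7:u+8].astype(int))
# horizontal lines (front/back) per tile
for u in(178,247,317,387,457):
    q=np.median(g[:,u-18:u+18],1);print(u,q[192:206].astype(int),q[258:274].astype(int))
E
```

```text
0.092 (317, 232) [0.5091 0.0393 0.092 ]
0.092 (318, 51) [0.6186 0.0325 0.092 ]
[0.51561331 0.15659852 0.092     ] [ 0.50252633 -0.07778403  0.092     ]
0.095 (317, 232) [0.5099 0.0393 0.095 ]
0.095 (318, 51) [0.6181 0.0325 0.095 ]
[0.51638068 0.15513342 0.095     ] [ 0.50345027 -0.07644498  0.095     ]
140 88.3 [150 149 149 151 149 148 145 117 118 114 144 175 176 178 177]
212 84.0 [174 174 174 174 173 159  99  85  88  95  97  97  96  97  97]
282 63.3 [ 96  96  97  96  97  88  44  53  97 102 102 102 101 103 101]
352 81.3 [101 102 103 102 101  94  68  82 142 145 146 146 146 146 145]
422 61.7 [144 144 143 141 137 120  68  63  71 116 122 128 128 127 127]
492 64.3 [124 124 122 120  97  80  80  83 122 145 150 153 155 154 154]
178 [153 153 153 153 154 149 114 149 171 175 175 175 175 176] [175 175 174 175 175 171 123  98 136 151 152 152 152 152 153 152]
247 [152 152 152 152 152 149 118  88  91  96  98  98  98  97] [ 98  98  97  97  98  97  84  77 108 140 148 149 149 149 151 149]
317 [154 154 153 153 153 153 148 102  96 101 102 103 102 102] [109 111 112 112 109 106 102  89  89 136 151 153 153 153 153 152]
387 [151 149 149 149 150 150 147 134 113 125 133 135 137 138] [124 124 126 129 128 129 128 123  94 108 143 153 153 153 153 153]
457 [149 149 150 150 150 150 150 145 109  85 120 139 141 141] [118 117 121 126 130 132 130 106  81  82 130 148 150 151 152 153]
```

The gap is widest all round the rightmost tile (y −92). Feel it first.

To row units: 0.098 m / 0.6 = 0.1633, 0.095 m / 0.6 = 0.1583.

```bash
python3 nudge.py '[{"jaw": 0, "d": [0, 0.05, 0.0167]}, {"jaw": 0, "d": [0.0017, 0.1, 0.05]}, {"jaw": 0, "d": [0.0033, 0.1508, 0.1]}, {"jaw": 0, "d": [0.0033, 0.1508, 0.1417]}, {"jaw": 0, "d": [0.0033, 0.1508, 0.1583]}, {"jaw": 0, "d": [0.0033, 0.1508, 0.1633]}, {"jaw": 0, "d": [0.0033, 0.1508, 0.1633]}, {"jaw": 0, "d": [0.0033, 0.1508, 0.1633]}]'
python3 nudge.py '[{"jaw": 0, "d": [0, 0, 0.0017]}, {"jaw": 0, "d": [0, 0, 0.0033]}, {"jaw": 0, "d": [0, 0, 0.005]}, {"jaw": 0, "d": [0, 0, 0.0067]}, {"jaw": 0, "d": [0, 0, 0.0067]}, {"jaw": 0, "d": [0, 0, 0.0067]}]'
```

```text
time: 2.75
tool_pos: [0.5026, -0.0522, 0.1033]
ee_rot: [-0.0, 1.0, -0.028, 0.001]
force: [0.3, 0.4, 0.8]
finger_gap: -0.0002
grasp_force: 0.0
time: 3.35
tool_pos: [0.5022, -0.0525, 0.0983]
ee_rot: [-0.0, 1.0, -0.029, -0.0]
force: [0.5, -0.1, -0.1]
finger_gap: 0.0002
grasp_force: 0.0
```

To row units: 0.003 m / 0.6 = 0.005, 0.002 m / 0.6 = 0.0033.

```bash
for i in 1; do python3 nudge.py '[{"jaw": 0, "d": [0, 0, 0.0017]}, {"jaw": 0, "d": [0, 0, 0.0033]}, {"jaw": 0, "d": [0, 0, 0.005]}, {"jaw": 0, "d": [0, 0, 0.005]}, {"jaw": 0, "d": [0, 0, 0.005]}]'; done
python3 nudge.py '[{"jaw": 0, "d": [0, 0, 0.0008]}, {"jaw": 0, "d": [0, 0, 0.0017]}, {"jaw": 0, "d": [0, 0, 0.0025]}, {"jaw": 0, "d": [0, 0, 0.0025]}, {"jaw": 0, "d": [0, 0, 0.0025]}]'
```

```text
time: 3.85
tool_pos: [0.5021, -0.0525, 0.0953]
ee_rot: [-0.0, 1.0, -0.029, -0.0]
force: [0.7, -0.2, -1.2]
finger_gap: 0.0001
grasp_force: 0.0
time: 4.35
tool_pos: [0.5022, -0.0525, 0.0938]
ee_rot: [-0.0, 1.0, -0.029, 0.0]
force: [-0.7, 0.0, 1.2]
finger_gap: 0.0002
grasp_force: 0.7
```

To row units: 0.0015 m / 0.6 = 0.0025, 0.001 m / 0.6 = 0.0017.

```bash
python3 nudge.py '[{"jaw": 0, "d": [0, 0, 0.0008]}, {"jaw": 0, "d": [0, 0, 0.0017]}, {"jaw": 0, "d": [0, 0, 0.0025]}, {"jaw": 0, "d": [0, 0, 0.0025]}]'
python3 nudge.py '[{"jaw": 0, "d": [0, 0, 0.0008]}, {"jaw": 0, "d": [0, 0, 0.0017]}, {"jaw": 0, "d": [0, 0, 0.0017]}]'; python3 nudge.py '[{"jaw": 0}]'
```

```text
time: 4.75
tool_pos: [0.5022, -0.0525, 0.0923]
ee_rot: [-0.0, 1.0, -0.029, -0.0]
force: [0.2, 0.1, 2.7]
finger_gap: -0.0001
grasp_force: 1.2
time: 5.05
tool_pos: [0.5022, -0.0524, 0.0913]
ee_rot: [-0.0, 1.0, -0.029, -0.0]
force: [0.5, 0.2, 1.9]
finger_gap: -0.0001
grasp_force: 0.7
time: 5.15
tool_pos: [0.5022, -0.0524, 0.0913]
ee_rot: [-0.0, 1.0, -0.029, -0.0]
force: [0.3, -0.8, 4.8]
finger_gap: 0.0001
grasp_force: 2.3
```

It gives softly: this is the catch. Press on.

To row units: 0.0012 m / 0.6 = 0.002, 0.0007 m / 0.6 = 0.0012.

```bash
python3 nudge.py '[{"jaw": 0, "d": [0, 0, 0.0012]}, {"jaw": 0, "d": [0, 0, 0.002]}, {"jaw": 0, "d": [0, 0, 0.002]}, {"jaw": 0, "d": [0, 0, 0.002]}]'
python3 - <<'E'
from h import *
cv2.imwrite('pics/w2.png',r.get_image('wrist'))
E
```

```text
time: 5.55
tool_pos: [0.5022, -0.0524, 0.0901]
ee_rot: [-0.0, 1.0, -0.029, 0.0]
force: [-0.4, -0.1, 6.5]
finger_gap: -0.0002
grasp_force: 3.6
```

View pics/w2.png

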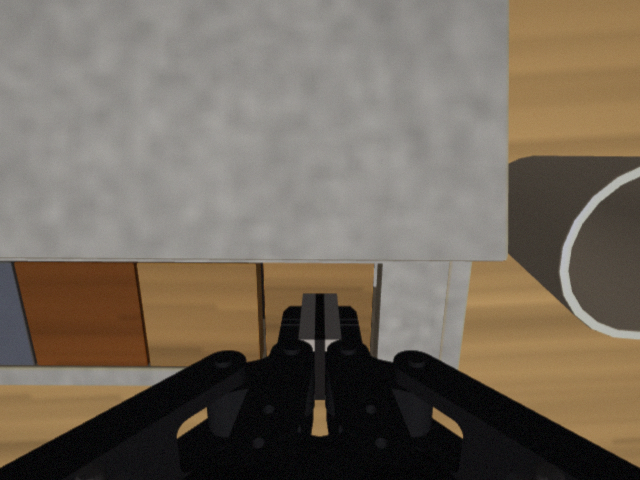

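The lid's front edge (v≈260) has risen over the rail; catch tile pressed, its left wall visible. Hold until it reaches the stop, then let go and withdraw.

To row units: -0.16 m / 0.6 = -0.2667, -0.03 m / 0.6 = -0.05.

```bash
python3 nudge.py '[{"jaw": 0}, {"jaw": 0}, {"jaw": 0}, {"jaw": 0}, {"jaw": 0}, {"jaw": 0}, {"jaw": 0}, {"jaw": 0}]' | head -2
python3 nudge.py '[{"jaw": 0, "d": [0, 0, -0.005]}, {"jaw": 0, "d": [0, 0, -0.0167]}, {"jaw": 0, "d": [-0.0083, 0, -0.05]}, {"jaw": 0, "d": [-0.0167, 0, -0.1]}, {"jaw": 0, "d": [-0.0333, 0, -0.1667]}, {"jaw": 0, "d": [-0.05, 0, -0.2333]}, {"jaw": 0, "d": [-0.05, 0, -0.2667]}, {"jaw": 0, "d": [-0.05, 0, -0.2667]}, {"jaw": 0, "d": [-0.05, 0, -0.2667]}]'
python3 - <<'E'
from h import *
w=r.get_image('wrist');s=r.get_image('scene');t=r.get_image('top')
cv2.imwrite('pics/e.png',np.hstack([cv2.resize(w,(400,300)),cv2.resize(s[150:390,200:520],(400,300))]));cv2.imwrite('pics/t.png',t)
E
```

```text
time: 6.4
tool_pos: [0.5022, -0.0524, 0.0901]
time: 7.3
tool_pos: [0.4721, -0.0506, 0.2502]
ee_rot: [-0.0, 1.0, -0.029, 0.0]
force: [-0.1, -1.0, -0.9]
finger_gap: 0.0002
grasp_force: 0.0
```

View pics/e.png

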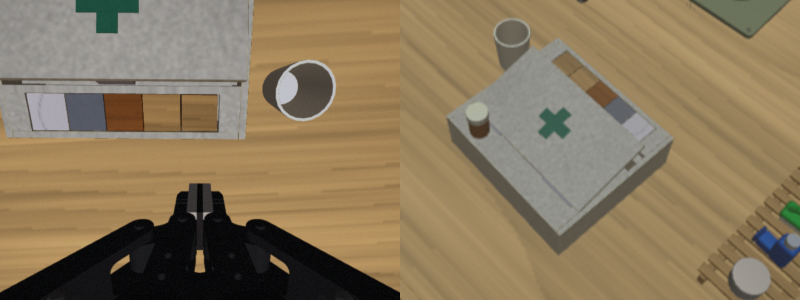

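Lid looks raised with the tiles level, and other things in place. Check the cross's height (expect ~0.115 at full opening).

```bash
python3 - <<'E'
from h import *
def f(n):
    im=r.get_image(n);h=cv2.cvtColor(im,cv2.COLOR_BGR2HSV).astype(int);m=(h[...,0]>50)&(h[...,0]<95)&(h[...,1]>70);m[:, :265]=0;m[:,350:]=0;m[:200]=0;m[275:]=0
    return blobs(im,m)
a,b=f('top'),f('scene');print(a,b)
print(tri(cam('top'),cam('scene'),a[0][0],b[0][0]))
w=r.get_image('wrist');c=cam('wrist')
h=cv2.cvtColor(w,cv2.COLOR_BGR2HSV).astype(int);m=(h[...,0]>50)&(h[...,0]<95)&(h[...,1]>70);print(blobs(w,m))
t=cv2.imread('pics/t.png');o=cv2.imread('pics/top0.png');print(cv2.absdiff(t,o)[230:340,110:175].mean(),cv2.absdiff(t,o)[245:280,355:385].mean())
E
```

```text
[(array([286.4, 223.9]), array([276, 214,  22,  21, 213], dtype=int32))] [(array([323.2, 248.2]), array([311, 237,  25,  24, 363], dtype=int32))]
[0.62020355 0.03392454 0.11613919]
[(array([170. ,  18.6]), array([ 120,    0,  101,   52, 3029], dtype=int32))]
5.072540792540792 19.642222222222223
```

```bash
python3 - <<'E'
from h import *
c=cam('wrist');s=r.get_image('scene');o=cv2.imread('pics/scene0.png')
print('tumbler rim: wrist',plane(c,(490,144),.095),'top0',plane(cam('top'),(369,262),.095))
d=cv2.absdiff(s,o);print([d[y-20:y+20,x-15:x+15].mean().round(1) for x,y in((289,185),(262,246),(188,125),(540,303),(525,328),(503,347),(480,372))])
r_=r.read_state();print(r_['time'],r_['tool_pos'],r_['force'])
print(r.finish_job())
E
```

```text
tumbler rim: wrist [ 0.52304961 -0.18035489  0.095     ] top0 [ 0.51845829 -0.17975369  0.095     ]
[np.float64(6.1), np.float64(3.3), np.float64(2.2), np.float64(2.8), np.float64(2.3), np.float64(2.4), np.float64(3.0)]
7.65 [ 0.47208939 -0.05076343  0.24969773] [0.54628139 0.02245926 0.01164417]
the job is handed in; nothing more can be done
None
```

The box is open and the job is handed in at about 7.7 s: the catch was the rightmost tile, the lid stands fully up, the tile looked level again in the last picture, the hand is clear, and nothing else appears to have moved.

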